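# Index the detergent carousel to its next stop

## Robot

A 6-joint arm with a two-finger parallel gripper is mounted at the origin on the work surface. World frame = base frame: x ahead of the robot, y to its left, z up, the work surface at z = 0. Lengths are in m, angles in rad, forces in N, time in s.
With the tool pointing down it reaches from about 0.275 to 0.75 m from the base axis. Payload 10.2 kg.
Tool frame: the origin (TCP) lies midway between the tips of the shut fingers; the grasp point (between the pads) lies robot.grasp_offset behind it (robot.grasp_offset is the distance from the TCP to the grasp point, in m); z points along the fingers, y is the line along which they close (so a half turn about z gives the same grasp; the last joint's range is limited). The gripper opens to 88 mm and grips with 3 to 60 N. Pads are 18 mm wide; open, the fingers measure 123 mm over their backs; the gripper's body (75 mm by 187 mm) begins 45 mm behind the grasp point.
Start: joints at [-1.374, 0.313, 1.498, -0, 1.331, -0.223], TCP at [0.214, -0.479, 0.239] pointing down, gripper open.
Joint ranges: [-2.94, 2.94], [-0.97, 2.17], [0.19, 2.56], [-1.23, 4.37], [0.02, 3.11], [-2.88, 2.88]. Speed limits (rad/s): [2.39, 2.39, 3.01, 3.14, 3.14, 3.14].

## Interface

Orientations are given as a unit quaternion [x, y, z, w].
In Python, from plant import robot gives the robot as it stands.
- The arm moves only by the tool jog_arm, never from a script. Its argument "motion" is one flat list of numbers, 7 for each row, row after row: the turn, a rotation vector about the world's x, y, z in units of 0.15 rad (1.0 is 0.15 rad), then the shift along the world's x, y, z in units of 0.06 m (1.0 is 0.06 m), then the opening, from 0 (shut) to 1 (fully open). A call has 1 to 10 rows; each row shifts and turns the commanded pose from where the row before left it; what a row does not reach is not made up. A row lasts 1/8 s, in which the tool goes at most 62.5 mm and 10.7 degrees, less where a joint would pass 70% of its speed; a pose out of reach is approached as far as the arm can. A call with a number of a shift or a turn outside -1 to 1 is refused whole. A call with a gripper value outside its range is refused whole. The fingers move at their own pace and stop on an object; "squeeze" is the grip in N (left out, the last holds). Time passes only in rows, so rows that do not move let the fingers close. It gives the time, the measured TCP pose, the force and the opening at its end, in the units of the state.
- robot.get_state(): the state, without advancing time (a new reading comes with each control period).
- robot.snapshot(name): name is "side" or "top" or "wrist"; returns a dict with "frame" (400x640x3 uint8, red, green, blue), "camera_matrix" (3x3 intrinsics, pixels), "world_from_camera" (4x4, takes a point from camera to world coordinates). Camera axes: x right, y up, looking along -z (the intrinsics and any distortion apply to the point x, -y, -z); pixel columns grow to the right and rows downward; lengths in m; the calibration is good to about 2 mm. The wrist camera is an equidistant fisheye: a pixel r from the principal point sees the ray r / f radians off the axis. A picture is of the moment at which its call begins. There is no depth.
- robot.job_done(): hands the job in, once; it reports no verdict.
Trained networks look in the newest picture that a camera, given by its name, has taken for a name from the list of things; names that differ only in an ending like _2 or _b are one class to them, and where a whole thing is asked for, a point or a joint stands for the part that bears it (a point fixed in the world has none). Each returns a list of dicts, best first, with "p" (0 to 1); they miss things now and then, are a little off and sometimes report something else, mostly with a low value. They report only what shows in the picture. A call takes as long as a camera call.
- robot.look_for(target, camera): "box" ([left, top, width, height] in pixels, round what is visible of it).
The state is a dict: "time": time; "joints": joint angles; "joint_vel": joint speeds; "joint_efforts": joint torques, N m; "eef_pos": TCP position; "tcp_rot": TCP orientation; "ft_force": force on the tool from outside, world axes, zero at the start; "ft_torque": the same for the moment, N m; "finger_gap": finger opening in m.
Only numpy, scipy, OpenCV 4.12 (cv2) and the standard library are available. Lean on these libraries where they do the work, as an engineer would, in place of code of your own. Each camera call takes 0.05 s, during which the arm holds its last target. There are 200 camera calls.

## Task

Draw up the red spring knob to pull the index pin out of its hole, swing the detergent carousel counter-clockwise (seen from above) by its arm, and let the spring pin drop fully home into the next hole, in the blue segment, so that the carousel is locked there; then let go. Feel for the hole gently: never force the pin against the track or the side of a hole, and leave the bottle, box and cup standing around the stand alone.

Things in the scene. Friction and masses are not known exactly. Their poses are not given: they have to be found in the camera images.
- knob_center (a point): Centre of the red knob on top of the spring index pin: upright, 30 mm diameter, 34 mm tall, spins freely about its upright axis. It sits on the end of the carousel's arm, 155 mm from the carousel's axis, and swings with it. Pin home: centre 81 mm above the work surface. Beneath it a steel barrel, 26 mm diameter, top at 62 mm, and the arm, 26 mm wide, top at 50 mm.
- axis (a point): Point on the carousel's upright turning axis, 30 mm above the work surface, level with the flat arc track that the pin rides on (40 mm wide, at 155 mm radius, on a round grey base of 360 mm diameter). The turntable is 176 mm across; three bottles fixed in it reach 75 mm from the axis and 146 mm above the work surface, a thin rod on the axis 179 mm.
- carousel (a joint): Carousel angle, rad: 0 at the first hole (the start), growing counter-clockwise from above; free from -0.3 to 1.745. Bearing friction about 1 N at the knob; stays where left. The next hole, brass-rimmed, in the blue clamped segment of the track, lies anywhere from 0.90 to 1.44; its place is not measured and differs every time. There is no other hole.
- plunger (a joint): Height of the index pin, m: 0 home in a hole, about 0.009 when its tip rides on the track, upper stop 0.018. A spring pushes it down with about 4.5 N at home and 7 N on the track; lightly damped, it drops home by itself within 0.1 s when left free over a hole, and then locks the carousel to about 1 mm either way at the knob.
- pin_tip: Steel index pin under the knob, 10 mm diameter with a ball-shaped end; origin at the lowest point of that end, z up. The holes are 12 mm wide; home, the pin is 10 mm deep. More than 15 N on it, down on the track or sideways in a hole, counts as forcing it.
- detergent: Bystander: red detergent bottle, 70 mm diameter, 200 mm tall, origin at the centre of its underside.
- sheet_box: Bystander: yellow carton, 70 x 120 x 100 mm tall, origin at the centre of its underside.
- scoop_cup: Bystander: blue plastic measuring cup, 72 mm diameter, 70 mm tall, origin at the centre of its underside.

How it is judged:
By the outcome, as a careful person would: the job done as asked, in the order asked, and still so for the second after the job is handed in, with the robot touching nothing.
It also fails if it takes over 58 s, if anything falls off the work surface, if the arm or the gripper's body presses on something with over 40 N, if the wrist force passes 120 N, or if a joint passes its speed limit or range.

## Working session

There is one attempt and no reset: what is moved stays moved. The work goes in short steps, Python scripts to look and compute and a tool call to move; the robot and the scene stay as the last step left them, time stands still between calls to the robot, and variables do not carry over. Pictures are saved under pics/ and viewed, on a budget of 10 in all, crops included, one or two more only if the job needs it, and the job is handed in when it is done.

Besides the shell and the picture viewer there is one more tool, called after "Emit:" as name(argument=value, ...) on one line, values as JSON. jog_arm: Moves the arm, as the interface text tells. Its arguments: {"type":"object","properties":{"motion":{"type":"array"},"squeeze":{"type":"number"}},"required":["motion"]}

```bash
mkdir -p pics; ls
cat > h.py <<'E'
import numpy as np, cv2
from plant import robot
def snap(c,name=None):
    s=robot.snapshot(c)
    if name: cv2.imwrite(f'pics/{name}.png',s['frame'][:,:,::-1])
    return s
def ray(s,px):
    K=np.array(s['camera_matrix']);T=np.array(s['world_from_camera'])
    v=np.array([(px[0]-K[0,2])/K[0,0],(px[1]-K[1,2])/K[1,1],1.])
    d=T[:3,:3]@np.array([v[0],-v[1],-1]);return T[:3,3],d
def at(s,px,z):
    o,d=ray(s,px);return o+d*(z-o[2])/d[2]
def proj(s,p):
    K=np.array(s['camera_matrix']);T=np.array(s['world_from_camera'])
    q=T[:3,:3].T@(np.array(p)-T[:3,3]);return K[0,0]*q[0]/-q[2]+K[0,2],K[1,1]*-q[1]/-q[2]+K[1,2]
E
python3 - <<'E'
from h import *
for c in('top','side'):
    s=snap(c,c+'0')
    print(c,np.round(s['camera_matrix'],1).tolist(),np.round(s['world_from_camera'],3).tolist())
    for t in('knob_center','axis','carousel','detergent','sheet_box','scoop_cup'):
        print(t,[(d['box'],round(d['p'],2)) for d in robot.look_for(t,c)][:3])
print(robot.grasp_offset,robot.get_state())
E
```

```text
pics
top [[498.4, 0.0, 322.6], [0.0, 498.4, 199.9], [0.0, 0.0, 1.0]] [[-0.003, 0.993, -0.118, 0.359], [-1.0, -0.001, 0.022, -0.004], [0.022, 0.118, 0.993, 1.406], [0.0, 0.0, 0.0, 1.0]]
knob_center [([402.1, 232.0, 29.9, 24.2], 0.22)]
axis [([256.8, 112.7, 123.9, 117.8], 0.85)]
carousel [([262.2, 140.2, 88.5, 67.8], 0.61)]
detergent [([142.0, 188.5, 44.7, 36.8], 0.67)]
sheet_box [([441.6, 156.9, 57.1, 40.1], 0.68)]
scoop_cup [([402.9, 231.2, 30.0, 26.6], 0.69)]
side [[379.7, 0.0, 309.4], [0.0, 379.7, 196.4], [0.0, 0.0, 1.0]] [[-0.881, 0.298, -0.368, 0.092], [-0.474, -0.545, 0.691, 0.781], [0.005, 0.783, 0.622, 0.821], [0.0, 0.0, 0.0, 1.0]]
knob_center [([280.7, 219.0, 14.0, 15.1], 0.53)]
axis [([230.5, 164.0, 108.9, 87.4], 0.84)]
carousel [([260.4, 166.6, 57.2, 74.3], 0.85)]
detergent [([214.7, 260.0, 42.6, 75.8], 0.71)]
sheet_box [([336.9, 128.3, 18.7, 35.9], 0.62)]
scoop_cup [([367.2, 162.1, 19.7, 26.0], 0.65)]
0.0187 {'time': 0.7, 'joints': array([-1.37438999e+00,  3.12865401e-01,  1.49766468e+00,  1.18639806e-05,
        1.33100601e+00, -2.23396326e-01]), 'joint_vel': array([-0.00098249,  0.0009624 , -0.00049943,  0.00117903,  0.00111258,
        0.00204575]), 'joint_efforts': array([ 8.98296912e-05, -4.02053583e+01, -2.52397406e+01,  6.96260319e-02,
        3.19810607e-02, -1.69069222e-05]), 'eef_pos': array([ 0.21397635, -0.47943392,  0.2387512 ]), 'tcp_rot': array([9.78051771e-01, 2.08362021e-01, 5.38016969e-06, 2.83538205e-05]), 'ft_force': array([ 0.66678095,  0.35885922, -0.65064649]), 'ft_torque': array([ 0.02403063,  0.00576796, -0.0506279 ]), 'finger_gap': 0.08822472392495297}
```

Run:
```python
import cv2,numpy as np
a=cv2.imread('pics/top0.png')[60:310,100:520];b=cv2.imread('pics/side0.png')[100:350,170:410]
a=cv2.resize(a,(800,476));b=cv2.resize(b,None,fx=2.4,fy=2.4,interpolation=cv2.INTER_CUBIC)
cv2.imwrite('pics/a.png',a);cv2.imwrite('pics/b.png',b)
```

```text
(no output)
```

View pics/a.png

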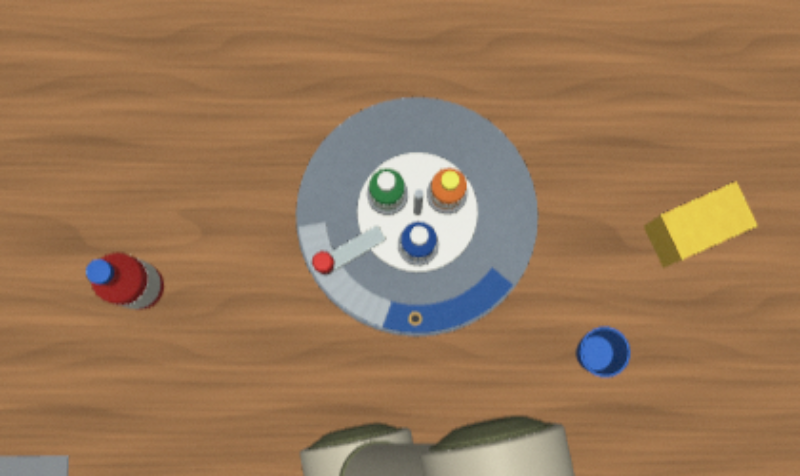

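View pics/b.png

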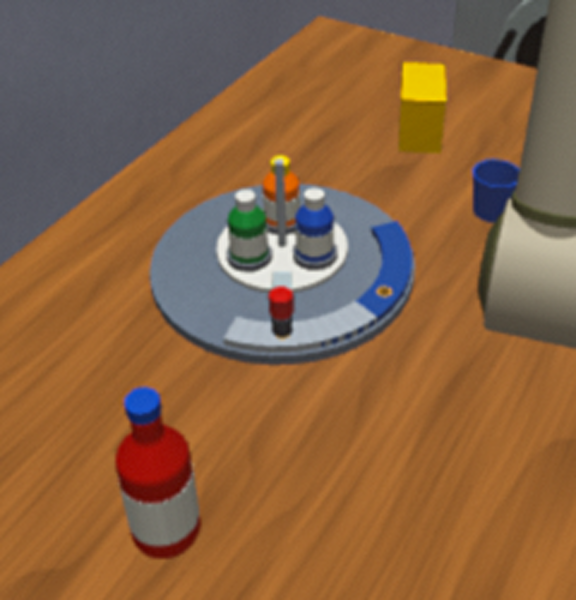

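Top view: knob at about (270,198), brass-rimmed hole at about (318,227), axis near (319,173) in full-image pixels. The swing goes down and right, and the bystanders are clear of it. Next I measure.

```bash
cat > m.py <<'E'
from h import *
def redc(s,c,box):
    x,y,w,h=box;f=s['frame'][y:y+h,x:x+w].astype(int)
    m=((f[...,0]>110)&(f[...,1]<70)&(f[...,2]<80)).astype(np.uint8)
    n,l,st,ce=cv2.connectedComponentsWithStats(m);i=1+np.argmax(st[1:,4])
    return ce[i]+[x,y],st[i]
E
python3 - <<'E'
from m import *
from scipy.optimize import least_squares
t=snap('top');s=snap('side')
kt,st=redc(t,'top',(255,180,35,35));ks,ss=redc(s,'side',(275,210,25,30))
print(kt,st,ks,ss)
(o1,d1),(o2,d2)=ray(t,kt),ray(s,ks)
A=np.stack([d1,-d2],1);u=np.linalg.lstsq(A,o2-o1,rcond=None)[0]
print('knob tri',o1+d1*u[0],o2+d2*u[1],'at z.085',at(t,kt,.085))
# grey base outline on top: not wood
f=t['frame'].astype(int)
m=((f[...,2]>=f[...,0]-5)).astype(np.uint8);m[:, :240]=0;m[:,400:]=0;m[250:]=0
n,l,sta,ce=cv2.connectedComponentsWithStats(m);i=1+np.argmax(sta[1:,4]);print(sta[i])
c=max(cv2.findContours((l==i).astype(np.uint8),0,cv2.CHAIN_APPROX_NONE)[0],key=len)[:,0]
P=np.array([at(t,p,.028)[:2] for p in c])
r=least_squares(lambda v:np.hypot(*(P-v[:2]).T)-v[2],[.44,0,.18],loss='soft_l1',f_scale=.002);print('base circle',r.x)
# white disc
m=(f.min(2)>195).astype(np.uint8);ys,xs=np.nonzero(m[130:215,270:365]);print(xs.min()+270,xs.max()+270,ys.min()+130,ys.max()+130)
# hole: brass
h=f[218:236,308:328];mm=(h[...,0]-h[...,2]>15);ys,xs=np.nonzero(mm);hc=(xs.mean()+308,ys.mean()+218);print('hole',hc,len(xs),at(t,hc,.03))
h=s['frame'].astype(int)[210:232,318:342];mm=(h[...,0]-h[...,2]>15);ys,xs=np.nonzero(mm);hc=(xs.mean()+318,ys.mean()+210);print('hole side',hc,len(xs),at(s,hc,.03))
E
```

```text
[269.46341463 198.        ] [ 9 13 11 10 41] [286.46551724 222.9137931 ] [ 7 10 10  7 58]
knob tri [0.52046489 0.10783807 0.09311267] [0.52309147 0.10906101 0.09353958] at z.085 [0.52146294 0.1085265  0.085     ]
[  256   111   126   125 10637]
base circle [ 0.60069137 -0.02342967  0.17597047]
278 350 140 201
hole (np.float64(317.4), np.float64(226.9)) 30 [ 0.4476995  -0.01976597  0.03      ]
hole side (np.float64(335.9016393442623), np.float64(225.22950819672133)) 61 [ 0.42251198 -0.01308105  0.03      ]
```

Emit:
jog_arm(motion=[0, 0, 0.7, 0.32, 0.61, 0, 1, 0, 0, 0.7, 0.32, 0.61, 0, 1, 0, 0, 0.7, 0.32, 0.61, 0, 1, 0, 0, 0.7, 0.32, 0.61, 0, 1, 0, 0, 0.7, 0.32, 0.61, 0, 1, 0, 0, 0.7, 0.32, 0.61, 0, 1, 0, 0, 0.7, 0.32, 0.61, 0, 1, 0, 0, 0.7, 0.32, 0.61, 0, 1])

```text
time: 1.8
eef_pos: [0.368, -0.1854, 0.2389]
tcp_rot: [0.807, 0.59, 0.0, 0.0]
ft_force: [0.1, -1.0, -0.1]
finger_gap: 0.0881
```

Emit:
jog_arm(motion=[0, 0, 0.7, 0.32, 0.61, 0, 1, 0, 0, 0.7, 0.32, 0.61, 0, 1, 0, 0, 0.7, 0.32, 0.61, 0, 1, 0, 0, 0.7, 0.32, 0.61, 0, 1, 0, 0, 0.7, 0.32, 0.61, 0, 1, 0, 0, 0.7, 0.32, 0.61, 0, 1, 0, 0, 0.7, 0.32, 0.61, 0, 1, 0, 0, 0.7, 0.32, 0.61, 0, 1, 0, 0, 0, 0, 0, 0, 1])

```text
time: 2.92
eef_pos: [0.5216, 0.108, 0.2383]
tcp_rot: [0.496, 0.868, 0.0, -0.0]
ft_force: [0.2, -1.0, 0.0]
finger_gap: 0.0883
```

```bash
cat >> h.py <<'E'
def fray(s,px):
    K=np.array(s['camera_matrix']);T=np.array(s['world_from_camera'])
    a=np.array([(px[0]-K[0,2])/K[0,0],(px[1]-K[1,2])/K[1,1]]);r=np.hypot(*a)
    d=np.array([*(a/r*np.sin(r)),np.cos(r)]);return T[:3,3],T[:3,:3]@np.array([d[0],-d[1],-d[2]])
def fat(s,px,z):
    o,d=fray(s,px);return o+d*(z-o[2])/d[2]
def st():
    q=robot.get_state();x=q['tcp_rot'];R=cv2.Rodrigues(np.zeros(3))[0]
    from scipy.spatial.transform import Rotation as Ro
    M=Ro.from_quat(x).as_matrix()
    print('t',round(q['time'],2),'p',np.round(q['eef_pos'],4),'yaw_y',round(np.degrees(np.arctan2(M[1,1],M[0,1])),1),'z',np.round(M[:,2],3),'F',np.round(q['ft_force'],1),'gap',round(q['finger_gap'],4),'j6',round(q['joints'][5],2));return q
E
python3 - <<'E'
from h import *
st();s=snap('wrist','w1');print(np.round(s['camera_matrix'],1).tolist(),np.round(s['world_from_camera'],3).tolist())
for t in('knob_center','axis','carousel'): print(t,[(d['box'],round(d['p'],2)) for d in robot.look_for(t,'wrist')][:3])
E
```

```text
t 2.92 p [0.5216 0.108  0.2383] yaw_y 30.5 z [-0.  0. -1.] F [ 0.2 -1.   0. ] gap 0.0883 j6 -0.55
[[309.7, 0.0, 321.5], [0.0, 309.7, 201.4], [0.0, 0.0, 1.0]] [[0.862, -0.491, -0.128, 0.489], [0.508, 0.833, 0.222, 0.164], [-0.002, -0.256, 0.967, 0.383], [0.0, 0.0, 0.0, 1.0]]
knob_center [([308.6, 170.1, 30.3, 33.9], 0.82)]
axis [([219.0, 154.9, 225.5, 187.0], 0.9)]
carousel [([255.2, 165.4, 131.8, 175.1], 0.7), ([396.9, 0.0, 40.3, 10.9], 0.53)]
```

View pics/w1.png

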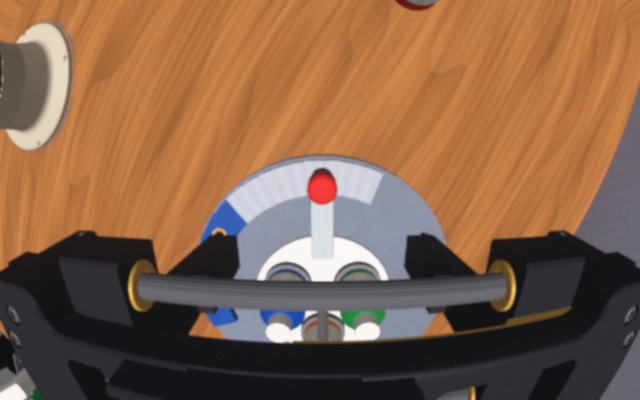

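The wrist view shows the red knob at (322,187) with its bright top face, and the hole rim at about (217,232), partly visible on the blue segment.

Run:
```python
from h import *
s=snap('wrist');f=s['frame'].astype(int)
m=((f[...,0]>200)&(f[...,1]<90)&(f[...,2]<90));ys,xs=np.nonzero(m[160:215,300:345]);c=(xs.mean()+300,ys.mean()+160);print(c,len(xs),xs.min()+300,xs.max()+300,ys.min()+160,ys.max()+160)
print('knob top',fat(s,c,.098))
h=f[222:245,205:235];mm=(h[...,0]-h[...,2]>20)&(h[...,0]<235);ys,xs=np.nonzero(mm);print(len(xs),xs.min()+205,xs.max()+205,ys.min()+222,ys.max()+222)
hc=(xs.mean()+205,ys.mean()+222);print('hole',hc,fat(s,hc,.03),fat(s,(217,233),.03))
```

```text
(np.float64(323.7417218543046), np.float64(187.31456953642385)) 604 310 338 174 201
knob top [0.52141464 0.10923359 0.098     ]
99 205 227 222 235
hole (np.float64(218.47474747474746), np.float64(230.0)) [ 0.44179883 -0.01727465  0.03      ] [ 0.44173146 -0.0220757   0.03      ]
```

Emit:
jog_arm(motion=[0, 0, 0, 0, 0.02, -0.4, 1, 0, 0, 0, 0, 0, -0.4, 1, 0, 0, 0, 0, 0, -0.4, 1, 0, 0, 0, 0, 0, -0.4, 1, 0, 0, 0, 0, 0, -0.4, 1, 0, 0, 0, 0, 0, -0.4, 0.8, 0, 0, 0, 0, 0, -0.2, 0.6, 0, 0, 0, 0, 0, -0.14, 0.5, 0, 0, 0, 0, 0, -0.1, 0.45, 0, 0, 0, 0, 0, 0, 0.42], squeeze=7)

```text
time: 4.42
eef_pos: [0.5212, 0.1073, 0.0684]
tcp_rot: [0.498, 0.867, -0.0, 0.0]
ft_force: [1.0, -0.3, -0.1]
finger_gap: 0.0405
```

Emit:
jog_arm(motion=[0, 0, 0, 0, 0, 0, 0.38, 0, 0, 0, 0, 0, 0, 0.35, 0, 0, 0, 0, 0, 0, 0.32, 0, 0, 0, 0, 0, 0, 0.29, 0, 0, 0, 0, 0, 0, 0.29])

```text
time: 5.05
eef_pos: [0.5214, 0.1074, 0.0686]
tcp_rot: [0.498, 0.867, 0.0, 0.0]
ft_force: [0.9, 0.3, 3.8]
finger_gap: 0.0299
```

Emit:
jog_arm(motion=[0, 0, 0, 0, 0, 0, 0.2, 0, 0, 0, 0, 0, 0, 0.2, 0, 0, 0, 0, 0, 0.04, 0.2, 0, 0, 0, 0, 0, 0.05, 0.2, 0, 0, 0, 0, 0, 0.05, 0.2, 0, 0, 0, 0, 0, 0.05, 0.2, 0, 0, 0, 0, 0, 0.04, 0.2, 0, 0, 0, 0, 0, 0, 0.2], squeeze=18)

```text
time: 6.05
eef_pos: [0.5209, 0.1073, 0.0821]
tcp_rot: [0.498, 0.867, -0.0, -0.0]
ft_force: [0.7, -2.8, -8.4]
finger_gap: 0.0287
```

Run:
```python
from m import *
st();s=snap('side','s1');a=s['frame'][190:260,250:330,::-1]
t=snap('top');b=t['frame'][150:240,240:350,::-1]
a=cv2.resize(a,(480,420),interpolation=2);b=cv2.resize(b,None,fx=420/90,fy=420/90,interpolation=2)[:,:320]
cv2.imwrite('pics/c.png',np.hstack([a,b]))
for c in('side','top'): print([(d['box'],round(d['p'],2)) for d in robot.look_for('knob_center',c)][:2])
```

```text
t 6.05 p [0.5209 0.1073 0.0821] yaw_y 30.3 z [-0.001 -0.    -1.   ] F [ 0.7 -2.8 -8.4] gap 0.0287 j6 -0.55
[([281.2, 215.5, 13.3, 14.0], 0.42), ([262.1, 177.6, 51.2, 64.1], 0.33)]
[]
```

View pics/c.png

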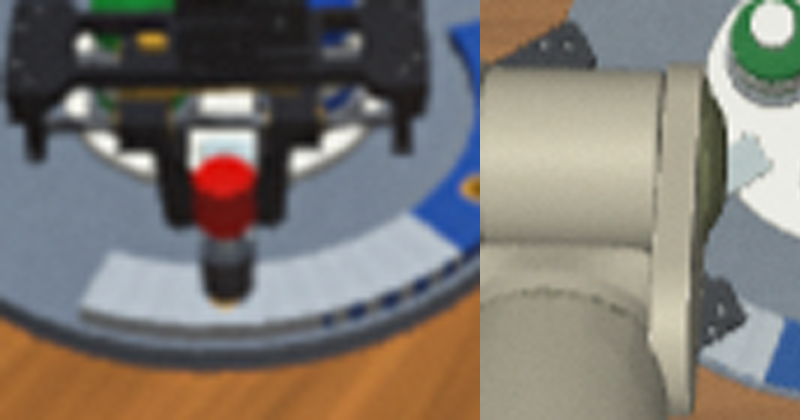

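Knob is up (Fz ≈ -8 N, the spring) with the pin clear of the track. Now I compute the swing.

Run:
```python
import numpy as np
a=np.radians(120.9)+np.linspace(0,.93,21);p=.155*np.c_[np.cos(a),np.sin(a)]
d=np.diff(p,axis=0)/.06;print(np.round(d,3).tolist(),d.sum(0))
```

```text
[[-0.102, -0.064], [-0.099, -0.069], [-0.095, -0.073], [-0.092, -0.078], [-0.088, -0.082], [-0.084, -0.086], [-0.08, -0.09], [-0.076, -0.093], [-0.071, -0.097], [-0.067, -0.1], [-0.062, -0.103], [-0.057, -0.106], [-0.052, -0.108], [-0.047, -0.11], [-0.042, -0.113], [-0.037, -0.114], [-0.031, -0.116], [-0.026, -0.117], [-0.02, -0.118], [-0.015, -0.119]] [-1.24339217 -1.95493609]
```

Emit:
jog_arm(motion=[0, 0, 0.31, -0.102, -0.064, 0, 0.2, 0, 0, 0.31, -0.099, -0.069, 0, 0.2, 0, 0, 0.31, -0.095, -0.073, 0, 0.2, 0, 0, 0.31, -0.092, -0.078, 0, 0.2, 0, 0, 0.31, -0.088, -0.082, 0, 0.2, 0, 0, 0.31, -0.084, -0.086, 0, 0.2, 0, 0, 0.31, -0.08, -0.09, 0, 0.2, 0, 0, 0.31, -0.076, -0.093, 0, 0.2, 0, 0, 0.31, -0.071, -0.097, 0, 0.2, 0, 0, 0.31, -0.067, -0.1, 0, 0.2])

```text
time: 7.5
eef_pos: [0.4703, 0.0574, 0.0824]
tcp_rot: [0.284, 0.959, 0.0, 0.001]
ft_force: [3.0, -1.6, -8.7]
finger_gap: 0.0293
```

Emit:
jog_arm(motion=[0, 0, 0.31, -0.062, -0.103, 0, 0.2, 0, 0, 0.31, -0.057, -0.106, 0, 0.2, 0, 0, 0.31, -0.052, -0.108, 0, 0.2, 0, 0, 0.31, -0.047, -0.11, 0, 0.2, 0, 0, 0.31, -0.042, -0.113, 0, 0.2, 0, 0, 0.31, -0.037, -0.114, 0, 0.2, 0, 0, 0.31, -0.031, -0.116, 0, 0.2, 0, 0, 0.31, -0.026, -0.117, 0, 0.2, 0, 0, 0.31, -0.02, -0.118, 0, 0.2, 0, 0, 0.31, -0.015, -0.119, 0, 0.2])

```text
time: 8.75
eef_pos: [0.4474, -0.0101, 0.0825]
tcp_rot: [0.055, 0.998, 0.0, 0.001]
ft_force: [4.4, 0.0, -8.1]
finger_gap: 0.0296
```

Run:
```python
from m import *
st();s=snap('side','s2');a=s['frame'][185:250,290:370,::-1]
t=snap('top');b=t['frame'][190:255,280:360,::-1]
cv2.imwrite('pics/d.png',np.hstack([cv2.resize(i,(400,325),interpolation=2) for i in(a,b)]))
w=snap('wrist','w2')
```

```text
t 8.75 p [ 0.4474 -0.0101  0.0825] yaw_y 83.7 z [ 0.002  0.    -1.   ] F [ 4.4  0.  -8.1] gap 0.0296 j6 -1.75
```

View pics/d.png

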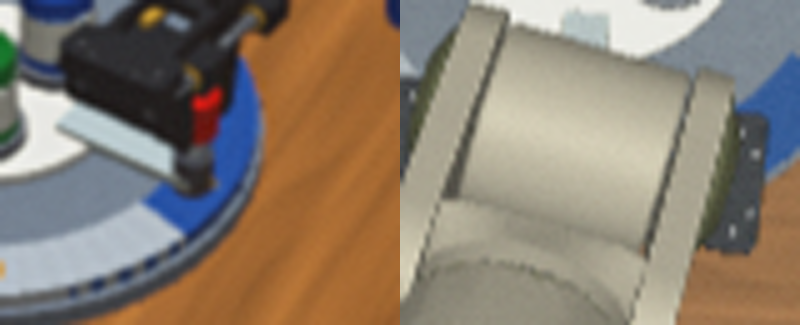

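View pics/w2.png

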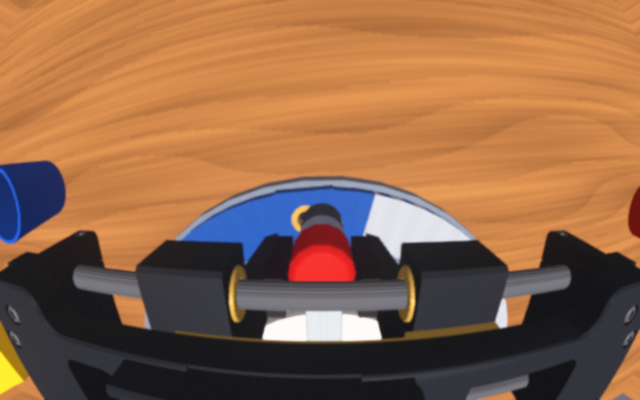

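Wrist view: brass rim visible at (302,219), just left (-y) of the barrel at (322,216); its left edge and vertical extent give the hole centre.

Run:
```python
from h import *
f=cv2.imread('pics/w2.png')[:,:,::-1].astype(int)
s=robot.snapshot('wrist')
h=f[198:236,284:312];mm=(h[...,0]-h[...,2]>25);ys,xs=np.nonzero(mm)
print('\n'.join(''.join('#' if v else '.' for v in r) for r in mm))
x0,y0,y1=xs.min()+284,ys.min()+198,ys.max()+199
L=fat(s,(x0,ys[xs==xs.min()].mean()+198.5),.03);A=fat(s,((x0+12),y0),.03);B=fat(s,(x0+12,y1),.03)
print(x0,y0,y1,L,A,B)
g=cv2.imread('pics/top0.png')[:,:,::-1].astype(int)[218:238,308:328]
print('\n'.join(''.join('#' if v else '.' for v in r) for r in (g[...,0]-g[...,2]>15)))
t=robot.snapshot('top')
print(at(t,(313,227),.03),at(t,(322,227),.03))
```

```text
............................
............................
............................
............................
............................
............................
............................
............................
.................#########..
...............###########..
..............############..
............#############...
...........#############....
...........############.....
..........############......
.........##########.........
.........########...........
........#########...........
........########............
........########............
........#########...........
........#########...........
........##########..........
........##########..........
........##########..........
........##########..........
.........#########..........
.........#########..........
..........########.......###
...........#######......####
...........#######....######
............######..########
.............###############
................############
.................###########
.................###########
................############
................############
292 206 236 [ 0.44509609 -0.03003645  0.03      ] [ 0.43664918 -0.02078226  0.03      ] [ 0.45776612 -0.0235465   0.03      ]
....................
....................
....................
....................
....................
....................
........####........
.......######.......
.......##..##.......
.......##...#.......
.......##..##.......
.......######.......
........###.........
....................
....................
....................
....................
....................
#########...########
####################
[ 0.44744406 -0.00760796  0.03      ] [ 0.44740092 -0.03248056  0.03      ]
```

Emit:
jog_arm(motion=[0, 0, 0.19, -0.006, -0.071, 0, 0.2, 0, 0, 0.18, -0.004, -0.071, 0, 0.2, 0, 0, 0, 0, 0, -0.02, 0.2, 0, 0, 0, 0, 0, -0.02, 0.2, 0, 0, 0, 0, 0, -0.02, 0.2, 0, 0, 0, 0, 0, -0.01, 0.2, 0, 0, 0, 0, 0, 0, 0.2])

```text
time: 9.88
eef_pos: [0.4467, -0.0184, 0.0783]
tcp_rot: [0.028, 1.0, -0.0, 0.001]
ft_force: [5.4, -0.5, -7.6]
finger_gap: 0.0293
```

Emit:
jog_arm(motion=[0, 0, 0, 0, 0, -0.01, 0.2, 0, 0, 0, 0, 0, 0, 0.2])

```text
time: 10.12
eef_pos: [0.4467, -0.0183, 0.0777]
tcp_rot: [0.028, 1.0, -0.0, 0.001]
ft_force: [4.9, -1.1, -8.0]
finger_gap: 0.0293
```

Emit:
jog_arm(motion=[0, 0, 0, 0, 0, -0.01, 0.2, 0, 0, 0, 0, 0, 0, 0.2])

```text
time: 10.38
eef_pos: [0.4467, -0.0184, 0.0771]
tcp_rot: [0.028, 1.0, -0.0, 0.001]
ft_force: [5.4, -0.4, -6.9]
finger_gap: 0.0295
```

Emit:
jog_arm(motion=[0, 0, 0, 0, 0, -0.01, 0.2, 0, 0, 0, 0, 0, 0, 0.2])

```text
time: 10.62
eef_pos: [0.4467, -0.0184, 0.0765]
tcp_rot: [0.028, 1.0, -0.0, 0.001]
ft_force: [5.3, -1.3, -7.8]
finger_gap: 0.0295
```

Emit:
jog_arm(motion=[0, 0, 0, 0, 0, -0.01, 0.2, 0, 0, 0, 0, 0, 0, 0.2])

```text
time: 10.88
eef_pos: [0.4467, -0.0184, 0.0759]
tcp_rot: [0.028, 1.0, -0.0, 0.001]
ft_force: [5.2, -0.7, -6.2]
finger_gap: 0.0298
```

Emit:
jog_arm(motion=[0, 0, 0, 0, 0, 0, 0.37, 0, 0, 0, 0, 0, 0, 0.42, 0, 0, 0, 0, 0, 0, 0.45, 0, 0, 0, 0, 0, 0, 0.45], squeeze=5)

```text
time: 11.38
eef_pos: [0.4459, -0.0184, 0.0756]
tcp_rot: [0.028, 1.0, 0.0, -0.0]
ft_force: [1.2, -0.6, -0.4]
finger_gap: 0.04
```

Run:
```python
from m import *
st();s=snap('side','s3');w=snap('wrist','w3')
a=s['frame'][185:250,290:370,::-1];b=w['frame'][190:300,250:390,::-1]
cv2.imwrite('pics/e.png',np.hstack([cv2.resize(i,(400,325),interpolation=2) for i in(a,b)]))
for n in('s2','s3'):
    f=cv2.imread(f'pics/{n}.png')[:,:,::-1].astype(int)[195:222,322:345];m=(f[...,0]>100)&(f[...,1]<70)&(f[...,2]<80);y,x=np.nonzero(m);print(n,len(x),x.mean()+322,y.mean()+195,y.min()+195,y.max()+195)
for n in('w2','w3'):
    f=cv2.imread(f'pics/{n}.png')[:,:,::-1].astype(int)[210:290,280:370];m=(f[...,0]>200)&(f[...,1]<90)&(f[...,2]<90);y,x=np.nonzero(m);print(n,len(x),x.min()+280,x.max()+280,y.min()+210,y.max()+210)
for h in (.0807,.0895,.0948): print(h,proj(s,(.4467,-.019,h)))
```

```text
t 11.38 p [ 0.4459 -0.0184  0.0756] yaw_y 86.8 z [-0.  0. -1.] F [ 1.2 -0.6 -0.4] gap 0.04 j6 -1.82
s2 36 330.80555555555554 207.05555555555554 203 213
s3 42 331.9761904761905 208.5 204 214
w2 1854 290 353 246 280
w3 2040 288 350 242 280
0.0807 (np.float64(330.2822322719438), np.float64(209.05023499589996))
0.0895 (np.float64(330.39803821443434), np.float64(206.8123464040616))
0.0948 (np.float64(330.46832351280284), np.float64(205.45412018518095))
```

View pics/e.png

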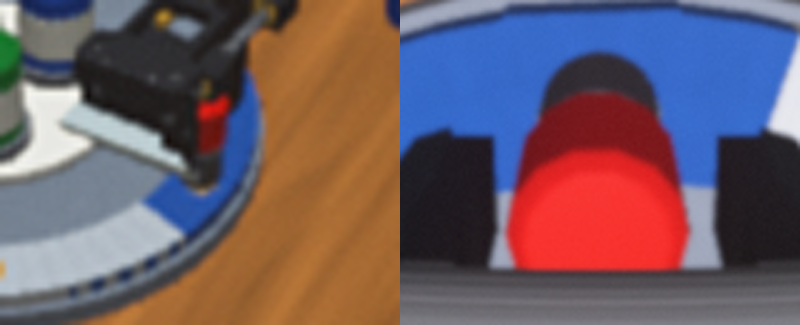

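```bash
cat > kz.py <<'E'
from m import *
def fproj(s,P):
    K=np.array(s['camera_matrix']);T=np.array(s['world_from_camera'])
    q=(P-T[:3,3])@T[:3,:3];q=q*[1,-1,-1];rr=np.hypot(q[:,0],q[:,1]);th=np.arctan2(rr,q[:,2])
    return q[:,:2]/rr[:,None]*th[:,None]*K[0,0]+[K[0,2],K[1,2]]
def ext(f):
    f=f.astype(int)[190:290,270:380];m=(f[...,0]>190)&(f[...,1]<90)&(f[...,2]<90);y,x=np.nonzero(m)
    # widest rows
    return x.min()+270,x.max()+271,y.min()+190
a=np.linspace(0,2*np.pi,200)
def pred(s,c,zt):
    P=np.c_[c[0]+.015*np.cos(a),c[1]+.015*np.sin(a),np.full(200,zt)];p=fproj(s,P)
    return p[:,0].min(),p[:,0].max(),p[:,1].min()
E
python3 - <<'E'
from kz import *
s=snap('wrist');print('meas',ext(s['frame']))
for zt in(.098,.1025,.107):
  for c in((.446,-.0185),(.446,-.0205)): print(zt,c,np.round(pred(s,c,zt),1))
f=s['frame'].astype(int);print(f[200:262:2,320].tolist())
E
```

```text
meas (np.int64(288), np.int64(351), np.int64(241))
0.098 (0.446, -0.0185) [288.1 355.6 241.1]
0.098 (0.446, -0.0205) [283.7 351.1 241.4]
0.1025 (0.446, -0.0185) [287.1 356.6 245.2]
0.1025 (0.446, -0.0205) [282.5 352.  245.5]
0.107 (0.446, -0.0185) [286.  357.7 249.6]
0.107 (0.446, -0.0205) [281.3 353.  249.8]
[[57, 106, 202], [56, 106, 202], [56, 106, 202], [56, 97, 183], [53, 60, 95], [53, 47, 55], [51, 45, 52], [52, 47, 53], [52, 45, 52], [51, 46, 53], [77, 56, 65], [117, 37, 41], [122, 25, 30], [121, 24, 27], [122, 24, 28], [122, 24, 28], [122, 23, 27], [124, 25, 30], [123, 24, 28], [126, 22, 28], [165, 29, 31], [213, 33, 35], [226, 34, 34], [230, 38, 38], [241, 46, 46], [249, 55, 52], [249, 54, 52], [250, 55, 51], [249, 53, 51], [250, 54, 52], [249, 53, 50]]
```

The knob's top-edge row (241) fits the home height (241.1) rather than riding on the track (249.6). I open wider, retreat straight up and check from above.

Emit:
jog_arm(motion=[0, 0, 0, 0, 0, 0, 0.7, 0, 0, 0, 0, 0, 0, 0.8, 0, 0, 0, 0, 0, 0.3, 0.8, 0, 0, 0, 0, 0, 0.5, 0.8, 0, 0, 0, 0, 0, 0.5, 0.8, 0, 0, 0, 0, 0, 0.5, 0.8, 0, 0, 0, 0, 0, 0.5, 0.8, 0, 0, 0, 0, 0, 0.4, 0.8, 0, 0, 0, 0, 0, 0, 0.8])

```text
time: 12.65
eef_pos: [0.4465, -0.0186, 0.2385]
tcp_rot: [0.028, 1.0, -0.0, 0.001]
ft_force: [-0.6, -0.0, -1.1]
finger_gap: 0.0705
```

Run:
```python
from kz import *
q=st();w=snap('wrist','w4');s=snap('side','s4')
a=s['frame'][185:250,290:370,::-1];b=w['frame'][120:250,240:400,::-1]
cv2.imwrite('pics/f.png',np.hstack([cv2.resize(i,(400,325),interpolation=2) for i in(a,b)]))
f=w['frame'].astype(int);m=(f[...,0]>200)&(f[...,1]<90)&(f[...,2]<90);ys,xs=np.nonzero(m[150:240,280:370]);c=(xs.mean()+280,ys.mean()+150)
print('wrist knob top @.098',fat(w,c,.098),'@.107',fat(w,c,.107),len(xs),xs.min()+280,xs.max()+280,ys.min()+150,ys.max()+150)
k,b=redc(s,'side',(315,190,35,40));print('side',k,b)
(o1,d1),(o2,d2)=fray(w,c),ray(s,k)
u=np.linalg.lstsq(np.stack([d1,-d2],1),o2-o1,rcond=None)[0];print('tri',o1+d1*u[0],o2+d2*u[1])
for z in(.098,.1025,.107):print(z,at(s,k,z-.006))
```

```text
t 12.65 p [ 0.4465 -0.0186  0.2385] yaw_y 86.8 z [ 0.003 -0.001 -1.   ] F [-0.6 -0.  -1.1] gap 0.0705 j6 -1.82
wrist knob top @.098 [ 0.44518325 -0.01995491  0.098     ] @.107 [ 0.4431723  -0.01979767  0.107     ] 614 307 334 176 202
side [330.33333333 205.78431373] [11 13  9  7 51]
tri [ 0.44643325 -0.02005265  0.09240562] [ 0.44744263 -0.01980589  0.09262684]
0.098 [ 0.44774839 -0.02049463  0.092     ]
0.1025 [ 0.44555342 -0.01555028  0.0965    ]
0.107 [ 0.44335846 -0.01060592  0.101     ]
```

View pics/f.png

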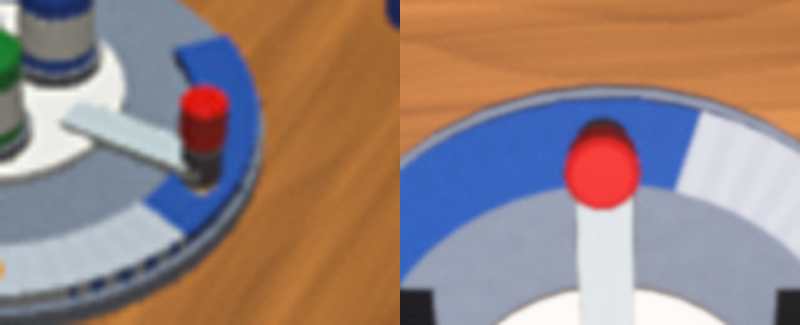

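Same triangulation as at the start: knob height 0.0925 now against 0.0933 at home, where riding on the track would give about 0.102. Its position also matches the hole. Handing in.

```bash
python3 -c "
from plant import robot
print(robot.job_done())"
```

```text
the job is handed in; nothing more can be done
None
```

The carousel is swung to the next hole, and the camera checks show the pin home there. I handed the job in at about 13 s of the 58 s allowed.

**What I did:** I gripped the red knob and drew the pin up about 14 mm. I swung the arm counter-clockwise about 1.0 rad, found the brass-rimmed hole in the wrist camera, and lowered the pin gently over it. Then I opened the fingers so the spring could drop the pin and centre it, and retreated straight up to 0.24 m.

**Last checks:**
- **Pin height:** the triangulated knob height is 0.0925 m, against 0.0933 m by the same method at the start with the pin home. Riding on the track would read about 9 mm higher. The wrist view agrees.
- **Position:** the knob stands at about (0.446, -0.020), which matches my estimate of the hole's position. It had moved about 1.5 mm from where I released it, towards the hole.
- **Forces:** the readings at the end of each move peaked at about 9 N, mostly the spring. The 5 N sideways (radial) force on the tool while gripping vanished on release.
- **Bystanders:** the robot's path stayed clear of the bottle, box and cup. I took no final picture just to check them.

**Not checked or in disagreement:**
- **Lock:** I did not nudge the arm to test it, so that the carousel is locked rests on the pin height and position.
- **First look:** the side camera's first fix on the hole was about 25 mm off from the top and wrist cameras, so I did not use it.

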